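# Find the full slide box by its weight and set it on the scale

### The job

One of the three closed slide boxes in the sloping rack is full of glass slides; the other two are empty. Find the full one by lifting them and feeling the weight, and set it gently, flat and lengthways, inside the rim of the spring scale's tray. The empty ones must be left in, or put back in, their own places in the rack and never be set down on the scale; do not press the scale to its bottom, tip a box over or disturb the jar, the bottle and the tip box.

Things in the scene. Friction and masses are not known exactly. Their poses are not given: they have to be found in the camera images.
- box_1: Left-hand (+y) of three identical-looking closed slide boxes. White base 118 (x) x 80 (y) x 41 mm high; on it, centred, a grey lid 104 x 62 x 30 mm that does not open. Grip the lid across its 62 mm (y), fingertips down to the shoulder 41 mm above the underside. Origin: centre of the underside; z up through the lid, x lengthways, up the slope.
- box_2: Middle slide box, same shape, axes and origin as box_1. Neighbouring lids stand 53 mm apart. An empty box weighs 0.18 to 0.23 kg, the full one 0.48 to 0.60 kg; any of the three may be full; contents can shift 3 mm.
- box_3: Right-hand (-y) slide box, same shape, axes and origin as box_1. An empty box weighs 0.18 to 0.23 kg, the full one 0.48 to 0.60 kg; any of the three may be full; contents can shift 3 mm.
- rack: Fixed aluminium rack, 365 mm wide (y), 125 mm deep, sloping 25 degrees down to the robot (-x low). Three pockets at y = +115, 0, -115 mm, 89 mm wide between 10 mm high ribs, with a 13 mm high outward-leaning ledge at the low end, open at the top end. A box in its pocket has its origin at x = 0, 75 mm above the table, turned -25 degrees about the rack's y. Origin: centre of its foot; z up.
- scale: Fixed bench spring scale, white housing 130 (x) x 140 (y) x 60 mm high with a round dial face towards -x. Its steel tray stands on a stem above the housing. Origin: centre of the housing's foot on the table; z up.
- tray_floor (a point): Centre of the upper face of the scale tray's floor, 110 mm above the table when unloaded. The tray is 130 mm (its x) by 92 mm (y) inside, with a rim 10 mm high above its floor: a box lies in it lengthways along x. z up; moves down with the tray.
- tray (a joint): How far the tray has sunk, in m: 0 empty, stop at 0.035. Sprung at 300 N/m and damped: it begins to sink at about 0.3 N; an empty box sinks it 5 to 7 mm, the full box 14 to 19 mm.
- jar: Bystander: amber glass jar, 64 mm across, 95 mm high. Origin: centre of its underside.
- wash: Bystander: white plastic bottle, 60 mm across, 110 mm high. Origin: centre of its underside.
- tipbox: Bystander: pipette tip box, white with an amber lid, 78 (x) x 118 (y) x 64 mm high, beyond the scale. Origin: centre of its underside.

How it is judged:
At the end, for the whole second after the job is handed in: Full box in the scale tray: centre within 14 mm, level within 0.06 rad, lengthways within 0.15 rad, within 4 mm of its floor, at rest, tray sunk over 11 mm. Both empty boxes in their own rack places: within 15 mm of where they started, tilt 0.36 to 0.51 rad (value of joint tray above 0.011 m and ((horizontal distance between box_1 and tray_floor below 0.014 m and angle between box_1's own z axis and vertical below 0.06 rad and angle between the x axis of box_1 and the x axis of tray_floor, either way round below 0.15 rad and z of box_1 in the frame of tray_floor below 0.004 m and linear speed of box_1 below 0.01 m/s and distance of each of box_2, box_3 from where it was at the start of the episode below 0.015 m and angle between box_2's own z axis and vertical between 0.36 and 0.51 rad and angle between box_3's own z axis and vertical between 0.36 and 0.51 rad) or (horizontal distance between box_2 and tray_floor below 0.014 m and angle between box_2's own z axis and vertical below 0.06 rad and angle between the x axis of box_2 and the x axis of tray_floor, either way round below 0.15 rad and z of box_2 in the frame of tray_floor below 0.004 m and linear speed of box_2 below 0.01 m/s and distance of each of box_1, box_3 from where it was at the start of the episode below 0.015 m and angle between box_1's own z axis and vertical between 0.36 and 0.51 rad and angle between box_3's own z axis and vertical between 0.36 and 0.51 rad) or (horizontal distance between box_3 and tray_floor below 0.014 m and angle between box_3's own z axis and vertical below 0.06 rad and angle between the x axis of box_3 and the x axis of tray_floor, either way round below 0.15 rad and z of box_3 in the frame of tray_floor below 0.004 m and linear speed of box_3 below 0.01 m/s and distance of each of box_1, box_2 from where it was at the start of the episode below 0.015 m and angle between box_1's own z axis and vertical between 0.36 and 0.51 rad and angle between box_2's own z axis and vertical between 0.36 and 0.51 rad))); the robot touches nothing.
It fails at once if an empty box is let go on the scale (tray standing still 3 to 10 mm down with no finger touching anything) (value of joint tray between 0.003 and 0.01 m and velocity of joint tray between -0.002 and 0.002 m/s and contact force between the fingers and anything else below 0.05 N).
It fails at once if the scale is slammed or pressed to its bottom (tray more than 30 mm down) (value of joint tray above 0.03 m).
It fails at once if a slide box is tipped over (more than 60 degrees) (angle between any of box_1, box_2, box_3's own z axis and vertical above 1.05 rad).
It fails at once if the jar, the wash bottle or the tip box is moved by more than 30 mm or tipped (distance of any of jar, wash, tipbox from where it was at the start of the episode above 0.03 m or angle between any of jar, wash, tipbox's own z axis and vertical above 0.35 rad).
It also fails if it takes over 72 s, if anything falls off the work surface, if the arm or the gripper's body presses on something with over 40 N, if the wrist force passes 120 N, or if a joint passes its speed limit or range.

### The arm

A 7-joint arm with a two-finger parallel gripper is mounted at the origin on the work surface. World frame = base frame: x ahead of the robot, y to its left, z up, the work surface at z = 0. Lengths are in m, angles in rad, forces in N, time in s.
With the tool pointing down it reaches from about 0.425 to 0.875 m from the base axis. Payload 8.4 kg.
Tool frame: the origin (TCP) lies at the very end of the fingers, on their centre line; the grasp point (between the pads) lies 19 mm behind it; z points along the fingers, y is the line along which they close (so a half turn about z gives the same grasp; the last joint's range is limited). The gripper opens to 85 mm and grips with 20 to 120 N. Pads are 22 mm wide; open, the fingers measure 114 mm over their backs; the gripper's body (76 mm by 85 mm) begins 54 mm behind the grasp point. The pads swing forward as they close: fully open they stand 13 mm farther back than shut.
Start: joints at [-1.348, 0.333, 0.04, 1.465, -0.013, 1.343, -0.059], TCP at [0.206, 0.617, 0.231] pointing down, gripper open.
Joint ranges: [-2.58, 2.58], [-0.38, 2.09], [-1.3, 1.39], [0.25, 2.4], [-1.5, 4.64], [0.08, 2.09], [-2.65, 2.65]. Speed limits (rad/s): [2.22, 2.22, 2.79, 2.79, 3.14, 3.14, 3.14].

### API

Orientations are given as a unit quaternion [x, y, z, w].
In Python, from workcell import robot, cams gives the robot as it stands.
- The arm moves only by the tool apply_moves, never from a script. Its argument "plan" is a list that holds one entry, the list of rows, each a list of 6 numbers: the shift along the tool's x, y, z in units of 800 mm (1.0 is 800 mm), then the turn, a rotation vector about the tool's x, y, z in units of 90 degrees (1.0 is 90 degrees). A call has exactly 10 rows; each row is the pose to reach, as a shift and turn from the pose commanded when the call began, along the tool's axes at that moment; what a row does not reach only later rows make up. A row lasts 1/10 s, in which the tool goes at most 50 mm and 8.59 degrees, less where a joint would pass 70% of its speed; a pose out of reach is approached as far as the arm can. A call with a number of a shift or a turn outside -1 to 1 is refused whole. A call with a gripper value outside its range is refused whole. "gripper" is the finger opening in mm, from 0 to 85.4, set as the call begins (left out, the last holds). The fingers move at their own pace and stop on an object; "grip_force" is the grip in N (left out, the last holds). Time passes only in rows, so rows that repeat a pose let the fingers close, or fill a call up. It gives the time, the measured TCP pose, the force, the opening and the grip force at its end, in the units of the state.
- robot.state(): the state, without advancing time (a new reading comes with each control period).
- cams.read_camera(name): name is "scene" or "top"; returns a dict with "image" (400x640x3 uint8, red, green, blue), "fovy" (degrees; the focal length in pixels is half the picture's height over the tangent of half this angle, whatever the lens; pixels are square), "cx", "cy" (the principal point, pixels), "dist_coeffs" ([k1, k2, p1, p2, k3] as OpenCV has them; the pictures are not rectified), "extrinsics" (4x4, takes a point from camera to world coordinates). Camera axes: x right, y down, z forward; pixel columns grow to the right and rows downward; lengths in m; the calibration is good to about 2 mm. A picture is of the moment at which its call begins. There is no depth.
- robot.finish_job(): hands the job in; it is judged then, once.
The state is a dict: "time_s": time; "joint_pos": joint angles; "joint_velocities": joint speeds; "effort": joint torques, N m; "eef_pos": TCP position; "tcp_rot": TCP orientation; "force": force on the tool from outside, world axes, zero at the start; "torque": the same for the moment, N m; "width": opening from 0.0 (shut) to 1.0 (fully open); "gripper_force": force on a finger pad.
Only numpy, scipy, OpenCV 4.12 (cv2) and the standard library are available. Lean on these libraries where they do the work, as an engineer would, in place of code of your own. Each camera call takes 0.05 s, during which the arm holds its last target. There are 200 camera calls.

## Working session

There is one attempt and no reset: what is moved stays moved. The work goes in short steps, Python scripts to look and compute and a tool call to move; the robot and the scene stay as the last step left them, time stands still between calls to the robot, and variables do not carry over. Pictures are saved under pics/ and viewed, at most 10 in all, crops included, and the job is handed in when it is done.

Besides the shell and the picture viewer there is one more tool, called after "Request:" as name(argument=value, ...) on one line, values as JSON. apply_moves: Moves the arm, as the interface text tells. Its arguments: {"type":"object","properties":{"plan":{"type":"array"},"gripper":{"type":"number"},"grip_force":{"type":"number"}},"required":["plan"]}

```bash
mkdir -p pics
python3 - <<'E'
from workcell import robot,cams
import cv2,numpy as np
for n in("scene","top"):
    r=cams.read_camera(n);cv2.imwrite(f"pics/{n}0.png",cv2.cvtColor(r["image"],cv2.COLOR_RGB2BGR));np.savez(n+"0.npz",**r)
    print(n,r["fovy"],r["cx"],r["cy"],r["dist_coeffs"],np.round(r["extrinsics"],4).tolist())
print(robot.state())
E
```

```text
scene 51.511832213165086 322.3388055715746 200.33401756017102 [0.01750272 0.         0.         0.         0.        ] [[0.1276, 0.6177, -0.776, 1.3728], [0.9918, -0.0777, 0.1012, -0.1025], [0.0022, -0.7826, -0.6225, 0.716], [0.0, 0.0, 0.0, 1.0]]
top 42.6376398057316 318.1256611954914 200.49539635726612 [-0.1701737  0.         0.         0.         0.       ] [[0.006, -0.9925, 0.1218, 0.4286], [-1.0, -0.0057, 0.0028, 0.0133], [-0.0021, -0.1218, -0.9926, 1.3129], [0.0, 0.0, 0.0, 1.0]]
{'time_s': 0.1, 'joint_pos': array([-1.3481817 ,  0.33381643,  0.03993907,  1.46616099, -0.01338431,
        1.34329168, -0.0584942 ]), 'joint_velocities': array([-0.00014598, -0.00144671,  0.00103621, -0.00158611,  0.00073368,
       -0.00029912, -0.00020294]), 'effort': array([ 3.83050705e-03, -6.60025406e+01,  1.37000408e+00, -4.06471395e+01,
        1.69843447e-02,  9.02718311e-03,  5.52471954e-05]), 'eef_pos': array([0.20552861, 0.61623175, 0.2305372 ]), 'tcp_rot': array([ 1.60247446e-01,  9.87076622e-01, -7.03559227e-04, -4.82821952e-05]), 'force': array([-0.22771676,  0.51503956,  0.53038046]), 'torque': array([ 0.00432579,  0.0589496 , -0.03771185]), 'gripper_force': 0.0, 'width': 0.9958823104331395}
```

View pics/scene0.png

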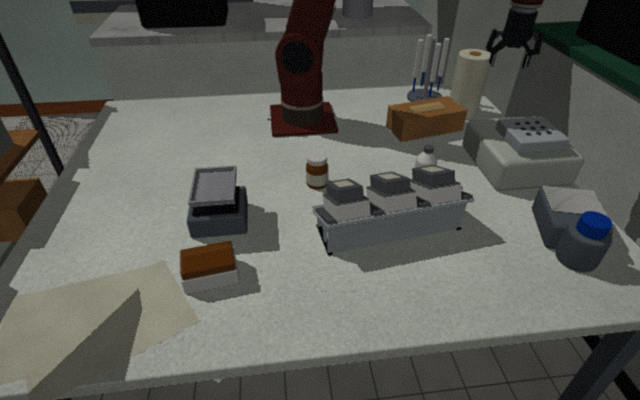

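View pics/top0.png

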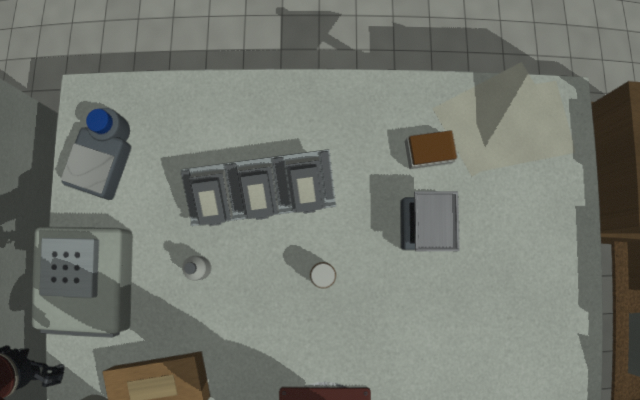

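The scene view shows the scale tray at about (215,185), the boxes at (345,200), (392,190) and (435,178), and the tip box at (208,268). In the top view the lids are at (207,203), (257,196) and (306,187), the tray at (436,220), the jar at (322,275) and the wash bottle at (195,267).

```bash
cat > h.py <<'E'
import numpy as np,cv2
from scipy.spatial.transform import Rotation as R
def ray(r,uv):
    f=200/np.tan(np.radians(float(r["fovy"]))/2);K=np.array([[f,0,r["cx"]],[0,f,r["cy"]],[0,0,1]],float)
    p=cv2.undistortPoints(np.array(uv,float).reshape(-1,1,2),K,np.array(r["dist_coeffs"],float)).reshape(-1,2)
    E=np.array(r["extrinsics"]);d=np.c_[p,np.ones(len(p))]@E[:3,:3].T
    return E[:3,3],d
def onplane(r,uv,z):
    o,d=ray(r,uv);return o+d*((z-o[2])/d[:,2])[:,None]
def tri(r1,u1,r2,u2):
    o1,d1=ray(r1,[u1]);o2,d2=ray(r2,[u2]);d1=d1[0];d2=d2[0]
    s=np.linalg.lstsq(np.c_[d1,-d2],o2-o1,rcond=None)[0]
    a=o1+s[0]*d1;b=o2+s[1]*d2;return (a+b)/2,np.linalg.norm(a-b)
def proj(r,P):
    f=200/np.tan(np.radians(float(r["fovy"]))/2);K=np.array([[f,0,r["cx"]],[0,f,r["cy"]],[0,0,1]],float)
    M=np.linalg.inv(np.array(r["extrinsics"]))
    return cv2.projectPoints(np.array(P,float).reshape(-1,1,3),cv2.Rodrigues(M[:3,:3])[0],M[:3,3],K,np.array(r["dist_coeffs"],float))[0].reshape(-1,2)
E
python3 - <<'E'
from h import *
t=np.load("top0.npz");s=np.load("scene0.npz")
def lab(r,x0,x1,y0,y1,lo,hi,f):
    im=r["image"][y0:y1,x0:x1].astype(int)
    m=f(im).astype(np.uint8)
    n,l,st,c=cv2.connectedComponentsWithStats(m)
    return [(st[i,4],st[i,:4]+[x0,y0,0,0],c[i]+[x0,y0]) for i in range(1,n) if lo<st[i,4]<hi]
warm=lambda im:(im.sum(2)>390)&(im[...,0]-im[...,2]>15)
for nm,r,b in(("top",t,(180,335,150,230)),("scene",s,(310,480,160,220))):
    for c in lab(r,*b,25,900,warm):print(nm,c)
# scale crop
a=cv2.resize(t["image"][140:260,160:470],None,fx=2.5,fy=2.5,interpolation=cv2.INTER_CUBIC)
b=cv2.resize(s["image"][150:250,170:480],None,fx=2.5,fy=2.5,interpolation=cv2.INTER_CUBIC)
cv2.imwrite("pics/z.png",np.clip(np.vstack([a,b]).astype(float)*1.5,0,255).astype(np.uint8)[...,::-1])
E
```

```text
(no output)
```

View pics/z.png

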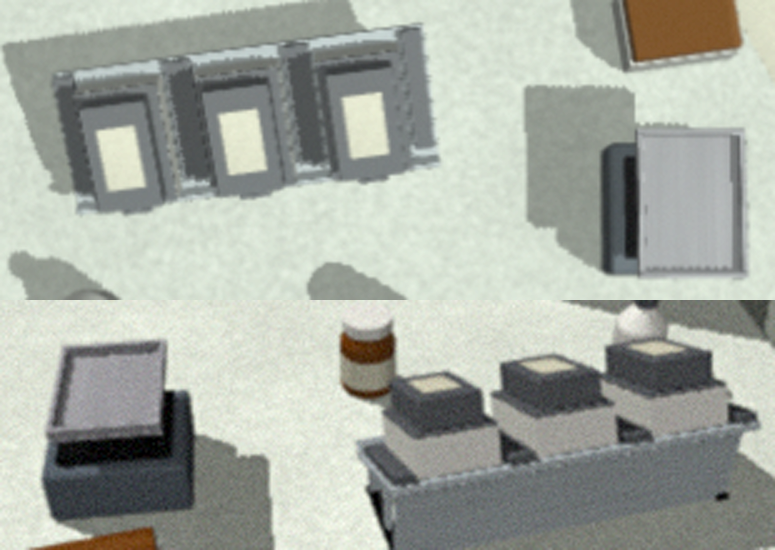

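The crop shows pale labels on the lids: top view about (209,203), (257,196) and (306,190), scene view about (344,183), (389,176) and (433,169). The tray rim corners in the top view are about (415,191), (458,192), (459,250) and (415,250).

Run:
```python
from h import *
t=np.load("top0.npz");s=np.load("scene0.npz")
def blobs(r,x0,x1,y0,y1,f,lo,hi):
    im=r["image"][y0:y1,x0:x1].astype(int);n,l,st,c=cv2.connectedComponentsWithStats(f(im).astype(np.uint8))
    o=[]
    for i in range(1,n):
        if lo<st[i,4]<hi:
            ys,xs=np.where(l==i);rc=cv2.minAreaRect(np.c_[xs,ys].astype(np.float32))
            o.append((c[i]+[x0,y0],st[i,4],rc,np.c_[xs+x0,ys+y0]))
    return sorted(o,key=lambda q:q[0][0])
warm=lambda im:(im[...,0]-im[...,2]>14)&(im.sum(2)>250)
T=blobs(t,185,335,170,225,warm,60,1000);S=blobs(s,320,460,160,200,warm,40,600)
for q in T:print("T",q[:3])
for q in S:print("S",q[:3])
L=[]
if len(T)==3==len(S):
  # both views: top image left=+y ; scene camera looks toward robot: right=+y
  for a,b in zip(T,S[::-1]):
    p,e=tri(t,a[0],s,b[0]);q=onplane(t,[a[0]],.139)[0];q2=onplane(s,[b[0]],.139)[0];L.append(q);print(p.round(4),round(e,4),q.round(4),q2.round(4))
  d=L[0]-L[2];print("len/2",np.linalg.norm(d)/2,"yaw",np.arctan2(-d[0],d[1]))
c=onplane(t,[(415,191.3),(458,192),(459,250),(415,250)],.12);print("tray rim",c.round(4).tolist(),c.mean(0))
c2=onplane(s,[(196,168.5),(236,166.5),(235.5,200.5),(190,205)],.12);print("scene rim",c2.round(4).tolist(),c2.mean(0))
# jar / wash /tipbox
print("jar",onplane(t,[(322,275)],.095),"wash",onplane(t,[(197,267)],.11),"tip",onplane(t,[(432,148)],.064))
g=cv2.cvtColor(t["image"],cv2.COLOR_RGB2GRAY)
print(g[220,398:466].tolist());print(g[185:258,436].tolist())
```

```text
S (array([343.37288136, 183.33898305]), np.int32(59), ((24.019996643066406, 23.14000129699707), (5.091169357299805, 15.556349754333496), 81.8698959350586))
S (array([388.77777778, 175.81481481]), np.int32(54), ((69.0, 16.0), (16.0, 4.0), -0.0))
S (array([432.58333333, 168.66666667]), np.int32(48), ((113.0, 9.0), (16.0, 4.0), 0.0))
tray rim [[0.5982, -0.2123, 0.12], [0.5973, -0.3161, 0.12], [0.4596, -0.3153, 0.12], [0.4598, -0.2102, 0.12]] [ 0.52871974 -0.26346837  0.12      ]
scene rim [[0.4604, -0.3085, 0.12], [0.4637, -0.2079, 0.12], [0.6055, -0.2043, 0.12], [0.6092, -0.306, 0.12]] [ 0.53467848 -0.25668141  0.12      ]
jar [[0.40089305 0.00650262 0.095     ]] wash [[0.41655613 0.30138379 0.11      ]] tip [[ 0.71633441 -0.26845039  0.064     ]]
[100, 96, 69, 43, 37, 38, 49, 53, 57, 57, 56, 45, 27, 18, 19, 22, 33, 61, 113, 118, 118, 119, 116, 117, 117, 116, 117, 119, 118, 118, 118, 118, 118, 117, 119, 119, 119, 119, 119, 119, 118, 119, 119, 119, 120, 120, 120, 120, 123, 124, 123, 123, 121, 120, 116, 87, 80, 65, 77, 114, 124, 139, 144, 145, 146, 148, 151, 149]
[148, 147, 146, 148, 150, 144, 112, 112, 106, 101, 114, 115, 116, 116, 117, 116, 117, 116, 117, 117, 116, 116, 116, 118, 117, 117, 118, 118, 118, 118, 117, 118, 118, 118, 119, 119, 119, 119, 118, 119, 119, 119, 119, 119, 120, 120, 119, 119, 120, 120, 119, 120, 120, 121, 120, 121, 121, 121, 121, 120, 119, 106, 88, 90, 106, 124, 142, 150, 150, 149, 148, 151, 152]
```

Run:
```python
from h import *
t=np.load("top0.npz");s=np.load("scene0.npz")
def blobs(r,x0,x1,y0,y1,f,lo,hi):
    im=r["image"][y0:y1,x0:x1].astype(int);n,l,st,c=cv2.connectedComponentsWithStats(f(im).astype(np.uint8),connectivity=4)
    o=[]
    for i in range(1,n):
        if lo<st[i,4]<hi:
            ys,xs=np.where(l==i);rc=cv2.minAreaRect(np.c_[xs,ys].astype(np.float32))
            o.append((c[i]+[x0,y0],st[i,4],rc))
    return sorted(o,key=lambda q:q[0][0])
print(t["image"][196,250:266].tolist())
warm=lambda im:(im[...,0]-im[...,2]>6)&(im.sum(2)>300)
T=blobs(t,185,335,170,225,warm,60,1000)
S=blobs(s,320,460,160,200,lambda im:(im[...,0]-im[...,2]>8)&(im.sum(2)>240),30,600)
for q in T+S:print(q)
L=[]
for a,b in zip(T,S[::-1]):
    p,e=tri(t,a[0],s,b[0]);q=onplane(t,[a[0]],.139)[0];q2=onplane(s,[b[0]],.139)[0];L.append((q+q2)/2);print(p.round(4),round(e,4),q.round(4),q2.round(4))
if len(L)==3:
  d=L[0]-L[2];yaw=np.arctan2(-d[0],d[1]);print("len/2",np.linalg.norm(d)/2,"yaw",yaw)
  c=np.mean(L,0);Rz=R.from_euler('z',yaw);print("rack origin",c+Rz.apply([.030,0,-.139]))
# tray: red/any: edge subpixel in each view
for nm,r,b in(("top",t,(400,470,182,260)),("scene",s,(180,250,155,215))):
    x0,x1,y0,y1=b;im=r["image"][y0:y1,x0:x1]
    cv2.imwrite(f"pics/tray_{nm}.png",cv2.resize(np.clip(im*1.6,0,255).astype(np.uint8)[...,::-1],None,fx=5.5,fy=5.5,interpolation=cv2.INTER_CUBIC))
a=cv2.imread("pics/tray_top.png");b=cv2.imread("pics/tray_scene.png");H=max(a.shape[0],b.shape[0])
P=[cv2.copyMakeBorder(q,0,H-q.shape[0],0,0,cv2.BORDER_CONSTANT) for q in(a,b)];cv2.imwrite("pics/trays.png",np.hstack(P));print(a.shape)
```

```text
[[148, 150, 136], [152, 154, 138], [153, 155, 139], [153, 155, 139], [152, 155, 138], [150, 151, 137], [151, 153, 138], [151, 153, 138], [152, 154, 138], [154, 156, 140], [153, 155, 139], [155, 157, 142], [153, 154, 140], [152, 154, 140], [139, 140, 128], [100, 103, 99]]
(array([207.92741935, 202.8655914 ]), np.int32(372), ((22.828861236572266, 33.03020095825195), (24.793371200561523, 15.293107986450195), 79.99201965332031))
(array([256.67105263, 196.35526316]), np.int32(380), ((71.58958435058594, 26.332368850708008), (24.709293365478516, 15.66189193725586), 81.25383758544922))
(array([305.88571429, 189.63376623]), np.int32(385), ((120.84616088867188, 19.76923179626465), (24.80694580078125, 15.628376007080078), 82.87498474121094))
(array([321.32258065, 179.90322581]), np.int32(31), ((1.5, 20.5), (9.0, 3.0), 90.0))
(array([343.3255814 , 183.23255814]), np.int32(86), ((23.439998626708984, 23.079998016357422), (5.656854629516602, 18.667617797851562), 81.8698959350586))
(array([388.5625, 175.7625]), np.int32(80), ((68.5, 15.5), (21.0, 5.0), -0.0))
(array([432.54794521, 168.79452055]), np.int32(73), ((113.0, 8.5), (20.0, 5.0), 0.0))
[0.566  0.2743 0.1408] 0.0036 [0.5656 0.2729 0.139 ] [0.5634 0.2774 0.139 ]
[0.5815 0.16   0.1409] 0.0025 [0.5815 0.159  0.139 ] [0.5789 0.1622 0.139 ]
[0.5978 0.0466 0.1409] 0.0031 [0.5978 0.0451 0.139 ] [0.5954 0.0486 0.139 ]
len/2 0.11528781034802983 yaw 0.1398333494201985
rack origin [0.61015298 0.16504466 0.        ]
(429, 385, 3)
```

View pics/trays.png

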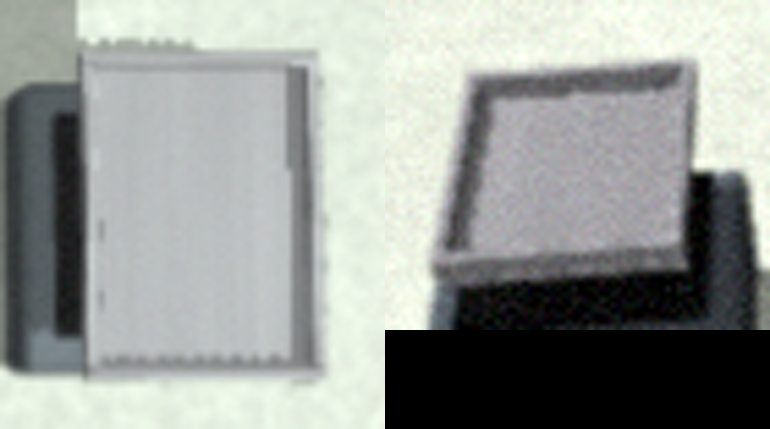

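The trays crop gives rim corners in the top view of about (414.1,191.6), (457.1,191.1), (458.3,249.8) and (415.4,250.3). In the scene view they are (195.1,167.7), (236,165.5), (235.1,200.1) and (188.3,202.2).

```bash
cat >> h.py <<'E'
YAW=.1398;RO=np.array([.6102,.1650,0.]);RZ=R.from_euler('z',YAW)
DN=R.from_matrix(np.diag([-1.,1,-1]))   # tool x=-box x, y=box y, z=-box z
RB=RZ*R.from_euler('y',-25,degrees=True)
def box(i):return RO+RZ.apply([0,(2-i)*.115,.075])
def above(i,h):return box(i)+RB.apply([0,0,h]),RB*DN
def row(st,p,q):
    r0=R.from_quat(st["tcp_rot"]);s=r0.inv().apply(np.array(p)-st["eef_pos"])/.8;w=(r0.inv()*q).as_rotvec()/(np.pi/2)
    print("row",np.r_[s,w].round(4).tolist(),"dist mm",round(np.linalg.norm(s)*800,1),"deg",round(np.linalg.norm(w)*90,1),"F",np.round(st["force"],2).tolist(),"t",st["time_s"])
E
python3 - <<'E'
from h import *
from workcell import robot
t=np.load("top0.npz");s=np.load("scene0.npz")
a=[(414.1,191.6),(457.1,191.1),(458.3,249.8),(415.4,250.3)];b=[(235.1,200.1),(188.3,202.2),(195.1,167.7),(236,165.5)]
P=[]
for u,v in zip(a,b):
    p,e=tri(t,u,s,v);P.append(p);print(p.round(4),round(e,4))
P=np.array(P);print("ctr",P.mean(0),"yaws",[np.arctan2(-(P[i]-P[j])[0],(P[i]-P[j])[1]) for i,j in((0,1),(3,2))],[np.arctan2((P[i]-P[j])[1],(P[i]-P[j])[0]) for i,j in((0,3),(1,2))])
for r,q in((t,a),(s,b)):
    c=onplane(r,q,.12);print(c.mean(0).round(4),np.degrees([np.arctan2(*(c[i]-c[j])[[1,0]]) for i,j in((0,3),(1,2))]))
row(robot.state(),*above(1,.15))
E
```

```text
[ 0.598  -0.2084  0.1159] 0.0048
[ 0.5991 -0.3122  0.121 ] 0.0029
[ 0.46   -0.3116  0.1226] 0.0025
[ 0.4591 -0.2096  0.1204] 0.0031
ctr [ 0.5290508  -0.26044386  0.11996349] yaws [np.float64(0.010924025827841065), np.float64(0.008207368859206615)] [np.float64(0.00815483899128967), np.float64(-0.004845216127605518)]
[ 0.529  -0.2622  0.12  ] [ 0.44887952 -0.16509312]
[ 0.5294 -0.2589  0.12  ] [1.09819749 0.03561453]
row [-0.5233, -0.2816, 0.025, -0.065, -0.2729, -0.289] dist mm 475.8 deg 36.3 F [-0.23, 0.52, 0.53] t 0.1
```

Request:
apply_moves(plan=[[[-0.0523,-0.0282,0.0025,-0.0065,-0.0273,-0.0289],[-0.1047,-0.0563,0.005,-0.013,-0.0546,-0.0578],[-0.157,-0.0845,0.0075,-0.0195,-0.0819,-0.0867],[-0.2093,-0.1126,0.01,-0.026,-0.1092,-0.1156],[-0.2617,-0.1408,0.0125,-0.0325,-0.1365,-0.1445],[-0.314,-0.169,0.015,-0.039,-0.1637,-0.1734],[-0.3663,-0.1971,0.0175,-0.0455,-0.191,-0.2023],[-0.4186,-0.2253,0.02,-0.052,-0.2183,-0.2312],[-0.471,-0.2534,0.0225,-0.0585,-0.2456,-0.2601],[-0.5233,-0.2816,0.025,-0.065,-0.2729,-0.289]]], gripper=85, grip_force=70)

```text
time_s: 1.1
eef_pos: [0.5323, 0.2689, 0.2112]
tcp_rot: [-0.069, 0.974, 0.016, 0.217]
force: [-0.5, 0.0, 0.8]
width: 0.994
gripper_force: 0.0
```

Run:
```python
from h import *
from workcell import robot,cams
st=robot.state();row(st,*above(1,.15));row(st,*above(1,.075));row(st,*above(1,.038))
r=cams.read_camera("scene");np.savez("s1.npz",**r)
a=cv2.resize(r["image"][80:260,250:510],None,fx=3,fy=3,interpolation=cv2.INTER_CUBIC);cv2.imwrite("pics/s1.png",np.clip(a*1.4,0,255).astype(np.uint8)[...,::-1])
```

```text
row [0.0009, 0.0016, -0.0001, 0.0009, 0.0014, 0.0011] dist mm 1.5 deg 0.2 F [-0.52, 0.05, 0.85] t 1.1
row [0.0011, 0.0015, 0.0936, 0.0009, 0.0014, 0.0011] dist mm 74.9 deg 0.2 F [-0.52, 0.05, 0.85] t 1.1
row [0.0012, 0.0014, 0.1399, 0.0009, 0.0014, 0.0011] dist mm 111.9 deg 0.2 F [-0.52, 0.05, 0.85] t 1.1
```

View pics/s1.png

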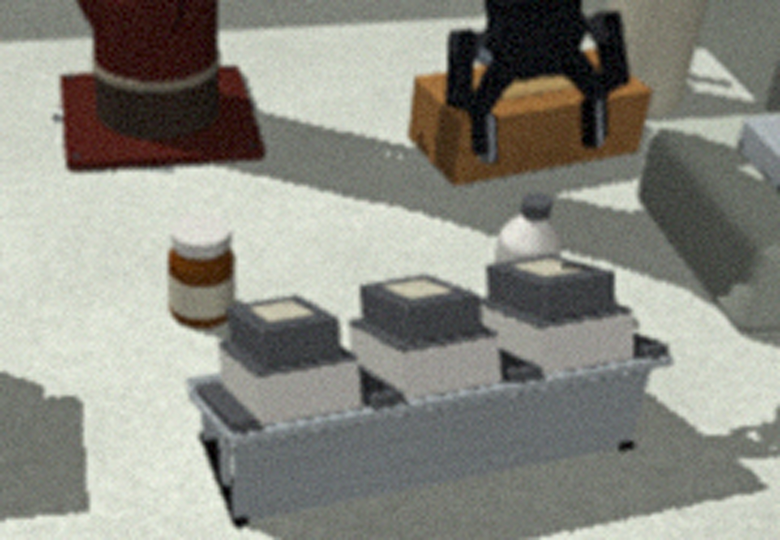

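The gripper hovers above box_1, and its fingertips (crop (490,160) and (597,145)) are centred over the lid label at (547,267).

Request:
apply_moves(plan=[[[0.0011,0.0015,0.02,0,0,0],[0.0011,0.0015,0.04,0,0,0],[0.0011,0.0015,0.06,0,0,0],[0.0011,0.0015,0.08,0,0,0],[0.0011,0.0015,0.1,0,0,0],[0.0011,0.0015,0.112,0,0,0],[0.0011,0.0015,0.122,0,0,0],[0.0011,0.0015,0.13,0,0,0],[0.0011,0.0015,0.1375,0,0,0],[0.0011,0.0015,0.1375,0,0,0]]])

```text
time_s: 2.15
eef_pos: [0.5765, 0.278, 0.1107]
tcp_rot: [-0.068, 0.974, 0.016, 0.216]
force: [-0.9, 0.5, 0.1]
width: 0.997
gripper_force: 0.0
```

Request:
apply_moves(plan=[[[0,0,0,0,0,0],[0,0,0,0,0,0],[0,0,0,0,0,0],[0,0,0,0,0,0],[0,0,0,0,0,0],[0,0,0,0,0,0],[0,0,0,0,0,0],[0,0,0,0,0,0],[0,0,0,0,0,0],[0,0,0,0,0,0]]], gripper=40, grip_force=70)

```text
time_s: 3.15
eef_pos: [0.5766, 0.2782, 0.1121]
tcp_rot: [-0.068, 0.974, 0.016, 0.216]
force: [-3.0, -2.0, 6.1]
width: 0.713
gripper_force: 76.3
```

Request:
apply_moves(plan=[[[0,0,-0.004,0,0,0],[0,0,-0.01,0,0,0],[0,0,-0.018,0,0,0],[0,0,-0.026,0,0,0],[0,0,-0.034,0,0,0],[0,0,-0.042,0,0,0],[0,0,-0.048,0,0,0],[0,0,-0.05,0,0,0],[0,0,-0.05,0,0,0],[0,0,-0.05,0,0,0]]])

```text
time_s: 4.15
eef_pos: [0.5598, 0.2757, 0.1473]
tcp_rot: [-0.068, 0.974, 0.016, 0.216]
force: [-0.5, 0.0, -0.5]
width: 0.712
gripper_force: 75.9
```

Run:
```python
from workcell import robot,cams
import cv2,numpy as np
F=[]
for _ in range(6):
    r=cams.read_camera("scene");s=robot.state();F.append(np.r_[s["force"],s["torque"]])
print(np.mean(F,0).round(2),np.std(F,0).round(2),s["eef_pos"],s["width"])
a=cv2.resize(r["image"][80:260,250:510],None,fx=3,fy=3,interpolation=cv2.INTER_CUBIC);cv2.imwrite("pics/s2.png",np.clip(a*1.4,0,255).astype(np.uint8)[...,::-1])
```

```text
[-0.15  0.04 -1.66 -0.1   0.63  0.  ] [0.33 0.48 0.39 0.03 0.03 0.03] [0.55979205 0.27567833 0.14729479] 0.714061516370723
```

View pics/s2.png

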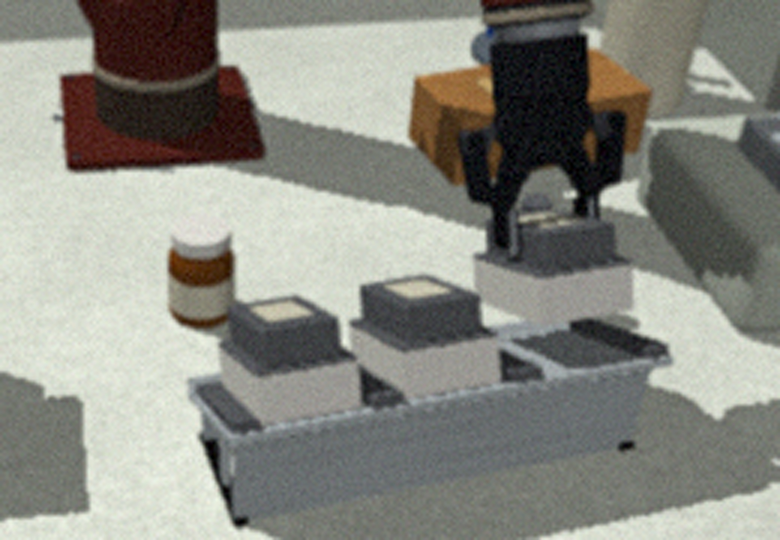

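The view shows box_1 lifted clear of its pocket. The wrist force changed by only about 2.3 N, so box_1 is empty and goes back.

Request:
apply_moves(plan=[[[0,0,0.006,0,0,0],[0,0,0.013,0,0,0],[0,0,0.02,0,0,0],[0,0,0.027,0,0,0],[0,0,0.034,0,0,0],[0,0,0.039,0,0,0],[0,0,0.044,0,0,0],[0,0,0.047,0,0,0],[0,0,0.049,0,0,0],[0,0,0.049,0,0,0]]])

```text
time_s: 5.45
eef_pos: [0.5763, 0.2782, 0.1121]
tcp_rot: [-0.068, 0.974, 0.016, 0.216]
force: [0.8, 0.1, -1.8]
width: 0.708
gripper_force: 76.0
```

Request:
apply_moves(plan=[[[0,0,0,0,0,0],[0,0,0,0,0,0],[0,0,0,0,0,0],[0,0,0,0,0,0],[0,0,0,0,0,0],[0,0,0,0,0,0],[0,0,0,0,0,0],[0,0,0,0,0,0],[0,0,-0.01,0,0,0],[0,0,-0.03,0,0,0]]], gripper=85)

```text
time_s: 6.45
eef_pos: [0.5656, 0.2761, 0.1332]
tcp_rot: [-0.068, 0.974, 0.015, 0.215]
force: [0.7, 0.1, 0.2]
width: 0.995
gripper_force: 0.0
```

Request:
apply_moves(plan=[[[0,0,-0.02,0,0,0],[0,0,-0.05,0,0,0],[0,0,-0.08,0,0,0],[0,0,-0.11,0,0,0],[0,0,-0.11,0,0,0],[0,0,-0.11,0,0,0],[0,0,-0.11,0,0,0],[0,0,-0.11,0,0,0],[0,0,-0.11,0,0,0],[0,0,-0.11,0,0,0]]])

```text
time_s: 7.45
eef_pos: [0.5293, 0.2712, 0.2129]
tcp_rot: [-0.068, 0.974, 0.015, 0.216]
force: [0.2, 0.1, -0.1]
width: 0.995
gripper_force: 0.0
```

```bash
cat >> h.py <<'E'
def labels(r):
    im=r["image"][150:200,320:460].astype(int);n,l,st,c=cv2.connectedComponentsWithStats(((im[...,0]-im[...,2]>8)&(im.sum(2)>240)).astype(np.uint8),connectivity=4)
    return [(c[i]+[320,150]).round(1).tolist() for i in range(1,n) if 40<st[i,4]<200]
E
python3 - <<'E'
from h import *
from workcell import robot,cams
st=robot.state();row(st,*above(2,.15));print(labels(np.load("scene0.npz")),labels(cams.read_camera("scene")))
E
```

```text
row [-0.0012, -0.1455, 0.0032, 0.0003, -0.0001, -0.0003] dist mm 116.5 deg 0.0 F [0.2, 0.09, -0.09] t 7.45
[[432.5, 168.8], [388.6, 175.8], [343.3, 183.2]] [[431.4, 168.6], [388.5, 175.8], [343.1, 183.2]]
```

box_1 is back in place (its label moved about 1 px).

Request:
apply_moves(plan=[[[-0.001,-0.03,0,0,0,0],[-0.001,-0.07,0,0,0,0],[-0.001,-0.11,0.0,0,0,0],[-0.001,-0.135,0.001,0,0,0],[-0.001,-0.1455,0.003,0,0,0],[-0.001,-0.1455,0.03,0,0,0],[-0.001,-0.1455,0.06,0,0,0],[-0.001,-0.1455,0.085,0,0,0],[-0.001,-0.1455,0.095,0,0,0],[-0.001,-0.1455,0.1,0,0,0]]])

```text
time_s: 8.5
eef_pos: [0.5796, 0.1615, 0.1403]
tcp_rot: [-0.068, 0.974, 0.015, 0.216]
force: [0.7, -0.9, 0.6]
width: 0.994
gripper_force: 0.0
```

Run:
```python
from h import *
from workcell import robot,cams
st=robot.state();row(st,*above(2,.040))
```

```text
row [-0.0005, -0.001, 0.0403, 0.0004, -0.0005, 0.0003] dist mm 32.2 deg 0.1 F [0.68, -0.86, 0.59] t 8.5
```

Request:
apply_moves(plan=[[[0,-0.001,0.008,0,0,0],[0,-0.001,0.018,0,0,0],[0,-0.001,0.028,0,0,0],[0,-0.001,0.035,0,0,0],[0,-0.001,0.039,0,0,0],[0,-0.001,0.039,0,0,0],[0,-0.001,0.039,0,0,0],[0,-0.001,0.039,0,0,0],[0,-0.001,0.039,0,0,0],[0,-0.001,0.039,0,0,0]]])

```text
time_s: 9.5
eef_pos: [0.593, 0.1622, 0.1132]
tcp_rot: [-0.068, 0.974, 0.016, 0.216]
force: [-0.4, -0.8, -0.3]
width: 0.996
gripper_force: 0.0
```

Request:
apply_moves(plan=[[[0,0,0,0,0,0],[0,0,0,0,0,0],[0,0,0,0,0,0],[0,0,0,0,0,0],[0,0,0,0,0,0],[0,0,0,0,0,0],[0,0,0,0,0,0],[0,0,0,0,0,0],[0,0,0,0,0,0],[0,0,0,0,0,0]]], gripper=40, grip_force=80)

```text
time_s: 10.5
eef_pos: [0.5928, 0.1621, 0.1134]
tcp_rot: [-0.068, 0.974, 0.016, 0.216]
force: [-7.7, -1.6, 9.5]
width: 0.706
gripper_force: 85.1
```

Request:
apply_moves(plan=[[[0,0,-0.004,0,0,0],[0,0,-0.01,0,0,0],[0,0,-0.018,0,0,0],[0,0,-0.026,0,0,0],[0,0,-0.034,0,0,0],[0,0,-0.042,0,0,0],[0,0,-0.048,0,0,0],[0,0,-0.05,0,0,0],[0,0,-0.05,0,0,0],[0,0,-0.05,0,0,0]]])

```text
time_s: 11.5
eef_pos: [0.5761, 0.1597, 0.149]
tcp_rot: [-0.068, 0.974, 0.016, 0.216]
force: [-0.2, 0.2, -2.0]
width: 0.709
gripper_force: 86.7
```

Run:
```python
from workcell import robot,cams
import numpy as np
F=[]
for _ in range(6):
    r=cams.read_camera("scene");s=robot.state();F.append(np.r_[s["force"],s["torque"]])
print(np.mean(F,0).round(2),np.std(F,0).round(2),s["eef_pos"],s["width"])
```

```text
[ 0.03 -0.22 -1.95 -0.07  0.63 -0.  ] [0.15 0.36 0.37 0.03 0.02 0.02] [0.57617681 0.15964802 0.14894766] 0.7046885854172606
```

box_2 reads about 2 N, so it is empty too and goes back. box_3 must be the full one.

Request:
apply_moves(plan=[[[0,0,0.006,0,0,0],[0,0,0.013,0,0,0],[0,0,0.02,0,0,0],[0,0,0.027,0,0,0],[0,0,0.034,0,0,0],[0,0,0.039,0,0,0],[0,0,0.044,0,0,0],[0,0,0.047,0,0,0],[0,0,0.0495,0,0,0],[0,0,0.0495,0,0,0]]])

```text
time_s: 12.8
eef_pos: [0.5928, 0.1621, 0.1134]
tcp_rot: [-0.068, 0.974, 0.016, 0.216]
force: [-0.6, 0.0, -0.5]
width: 0.711
gripper_force: 87.1
```

Request:
apply_moves(plan=[[[0,0,0,0,0,0],[0,0,0,0,0,0],[0,0,0,0,0,0],[0,0,0,0,0,0],[0,0,0,0,0,0],[0,0,0,0,0,0],[0,0,0,0,0,0],[0,0,0,0,0,0],[0,0,-0.01,0,0,0],[0,0,-0.03,0,0,0]]], gripper=85)

```text
time_s: 13.8
eef_pos: [0.5821, 0.1602, 0.1346]
tcp_rot: [-0.068, 0.974, 0.015, 0.215]
force: [0.0, 0.3, 0.4]
width: 0.993
gripper_force: 0.0
```

Request:
apply_moves(plan=[[[0,0,-0.02,0,0,0],[0,0,-0.05,0,0,0],[0,0,-0.08,0,0,0],[0,0,-0.11,0,0,0],[0,0,-0.11,0,0,0],[0,0,-0.11,0,0,0],[0,0,-0.11,0,0,0],[0,0,-0.11,0,0,0],[0,0,-0.11,0,0,0],[0,0,-0.11,0,0,0]]])

```text
time_s: 14.8
eef_pos: [0.5458, 0.1552, 0.2142]
tcp_rot: [-0.068, 0.974, 0.015, 0.216]
force: [-0.0, -0.2, 0.3]
width: 0.996
gripper_force: 0.0
```

Run:
```python
from h import *
from workcell import robot,cams
st=robot.state();row(st,*above(3,.15));print(labels(cams.read_camera("scene")))
```

```text
row [-0.0003, -0.1429, 0.0045, 0.0003, -0.0002, -0.0002] dist mm 114.3 deg 0.0 F [-0.02, -0.17, 0.34] t 14.8
[[388.1, 175.8], [321.8, 180.0], [343.3, 183.2]]
```

Request:
apply_moves(plan=[[[0,-0.03,0,0,0,0],[0,-0.07,0,0,0,0],[0,-0.11,0.0,0,0,0],[0,-0.135,0.001,0,0,0],[0,-0.143,0.003,0,0,0],[0,-0.143,0.03,0,0,0],[0,-0.143,0.06,0,0,0],[0,-0.143,0.085,0,0,0],[0,-0.143,0.095,0,0,0],[0,-0.143,0.1,0,0,0]]])

```text
time_s: 15.85
eef_pos: [0.5951, 0.0475, 0.1412]
tcp_rot: [-0.069, 0.974, 0.015, 0.215]
force: [-0.4, -0.3, 0.1]
width: 0.993
gripper_force: 0.0
```

Run:
```python
from h import *
from workcell import robot,cams
st=robot.state();row(st,*above(3,.040))
```

```text
row [-0.0006, -0.001, 0.0416, 0.0005, -0.0007, 0.0003] dist mm 33.3 deg 0.1 F [-0.45, -0.27, 0.11] t 15.85
```

Request:
apply_moves(plan=[[[0,-0.001,0.008,0,0,0],[0,-0.001,0.018,0,0,0],[0,-0.001,0.028,0,0,0],[0,-0.001,0.036,0,0,0],[0,-0.001,0.0405,0,0,0],[0,-0.001,0.0405,0,0,0],[0,-0.001,0.0405,0,0,0],[0,-0.001,0.0405,0,0,0],[0,-0.001,0.0405,0,0,0],[0,-0.001,0.0405,0,0,0]]])

```text
time_s: 16.85
eef_pos: [0.6091, 0.0481, 0.113]
tcp_rot: [-0.068, 0.974, 0.016, 0.216]
force: [-0.5, -0.9, -0.4]
width: 0.992
gripper_force: 0.0
```

Request:
apply_moves(plan=[[[0,0,0,0,0,0],[0,0,0,0,0,0],[0,0,0,0,0,0],[0,0,0,0,0,0],[0,0,0,0,0,0],[0,0,0,0,0,0],[0,0,0,0,0,0],[0,0,0,0,0,0],[0,0,0,0,0,0],[0,0,0,0,0,0]]], gripper=40, grip_force=90)

```text
time_s: 17.85
eef_pos: [0.6088, 0.0482, 0.1132]
tcp_rot: [-0.068, 0.974, 0.016, 0.216]
force: [-11.0, -0.4, 13.9]
width: 0.707
gripper_force: 94.4
```

Request:
apply_moves(plan=[[[0,0,-0.004,0,0,0],[0,0,-0.01,0,0,0],[0,0,-0.018,0,0,0],[0,0,-0.026,0,0,0],[0,0,-0.034,0,0,0],[0,0,-0.042,0,0,0],[0,0,-0.048,0,0,0],[0,0,-0.05,0,0,0],[0,0,-0.05,0,0,0],[0,0,-0.05,0,0,0]]])

```text
time_s: 18.85
eef_pos: [0.5922, 0.0457, 0.1488]
tcp_rot: [-0.068, 0.974, 0.016, 0.216]
force: [-0.4, -0.0, -5.7]
width: 0.706
gripper_force: 98.1
```

Run:
```python
from h import *
from workcell import robot,cams
F=[]
for _ in range(4):
    r=cams.read_camera("scene");s=robot.state();F.append(np.r_[s["force"],s["torque"]])
print(np.mean(F,0).round(2),np.std(F,0).round(2),s["eef_pos"],s["width"])
print(RB.inv().apply(s["eef_pos"]-box(3)))
# target: tool down, yaw .006, box level; hover over tray
RT=R.from_euler('z',.006)
off=RB.inv().apply(s["eef_pos"]-above(3,.0)[0]);
row(s,[.529,-.2605,.30],RT*DN)
```

```text
[ 0.02 -0.33 -4.99 -0.14  0.97 -0.02] [0.1  0.32 0.44 0.02 0.02 0.02] [0.59216714 0.04557653 0.14871656] 0.7114380871324507
[-0.00011184 -0.00074557  0.08138938]
row [0.0391, -0.3677, -0.2273, 0.0192, 0.2773, 0.0837] dist mm 347.2 deg 26.1 F [0.14, -0.43, -4.28] t 19.05
```

box_3 weighs about 5.2 N, which confirms it is full. Next I carry it to the scale while turning it level.

Request:
apply_moves(plan=[[[0.0008,-0.004,-0.012,0.0004,0.0055,0.0017],[0.002,-0.012,-0.03,0.001,0.0139,0.0042],[0.0039,-0.028,-0.05,0.0019,0.0277,0.0084],[0.0059,-0.048,-0.07,0.0029,0.0416,0.0126],[0.0078,-0.07,-0.088,0.0038,0.0555,0.0167],[0.0102,-0.0935,-0.103,0.005,0.0721,0.0218],[0.0125,-0.117,-0.115,0.0061,0.0887,0.0268],[0.0149,-0.14,-0.12,0.0073,0.1054,0.0318],[0.0172,-0.162,-0.125,0.0084,0.122,0.0368],[0.0196,-0.183,-0.128,0.0096,0.1387,0.0418]]])

```text
time_s: 20.05
eef_pos: [0.5559, -0.1084, 0.2354]
tcp_rot: [-0.036, 0.993, 0.008, 0.109]
force: [0.6, -0.6, -5.5]
width: 0.705
gripper_force: 98.6
```

Run:
```python
from h import *
from workcell import robot
s=robot.state();row(s,[.529,-.2605,.23],R.from_euler('z',.006)*DN)
```

```text
row [0.0473, -0.1872, -0.0051, 0.0099, 0.139, 0.0415] dist mm 154.5 deg 13.1 F [0.61, -0.63, -5.53] t 20.05
```

Request:
apply_moves(plan=[[[0.007,-0.025,-0.001,0.0015,0.021,0.006],[0.012,-0.05,-0.001,0.0025,0.035,0.01],[0.019,-0.075,-0.002,0.004,0.056,0.0165],[0.025,-0.1,-0.003,0.005,0.073,0.022],[0.031,-0.124,-0.003,0.0065,0.092,0.0275],[0.037,-0.147,-0.004,0.008,0.109,0.0325],[0.042,-0.167,-0.005,0.009,0.124,0.037],[0.046,-0.181,-0.005,0.0095,0.135,0.04],[0.0473,-0.1872,-0.0051,0.0099,0.139,0.0415],[0.0473,-0.1872,-0.0051,0.0099,0.139,0.0415]]])

```text
time_s: 21.05
eef_pos: [0.529, -0.2602, 0.2293]
tcp_rot: [-0.003, 1.0, -0.001, -0.0]
force: [0.2, 0.1, -5.6]
width: 0.708
gripper_force: 98.8
```

Run:
```python
from h import *
from workcell import robot,cams
s=robot.state();row(s,[.529,-.2605,.17],R.from_euler('z',.006)*DN)
t=cams.read_camera("top");c=cams.read_camera("scene");np.savez("t3.npz",**t);np.savez("s3.npz",**c)
a=cv2.resize(t["image"][160:280,380:480],None,fx=4,fy=4,interpolation=cv2.INTER_CUBIC)
b=cv2.resize(c["image"][100:220,160:260],None,fx=4,fy=4,interpolation=cv2.INTER_CUBIC)
cv2.imwrite("pics/p3.png",np.clip(np.hstack([a,b])*1.5,0,255).astype(np.uint8)[...,::-1])
```

```text
row [0.0, -0.0003, 0.0741, -0.0008, -0.0002, -0.0001] dist mm 59.3 deg 0.1 F [0.24, 0.12, -5.64] t 21.05
```

View pics/p3.png

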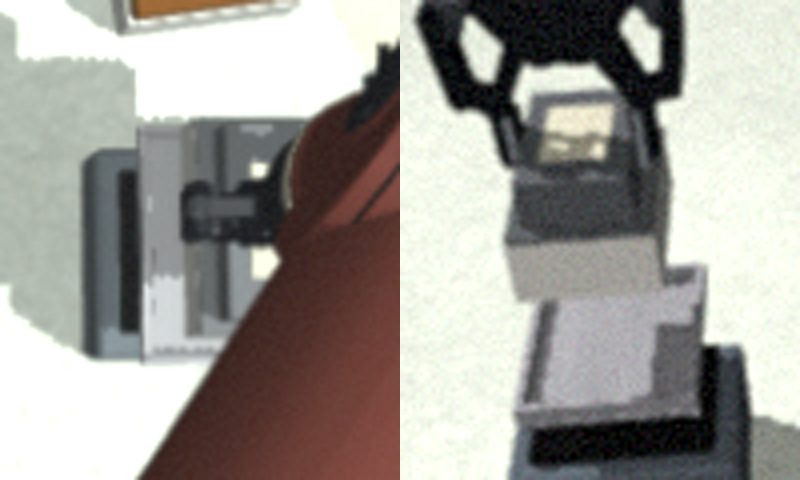

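The top crop shows box_3 over the tray, partly hidden by the arm. In the scene crop the box's far lower edge runs (518,298)–(662,290) and the shoulder edge (505,240)–(663,232).

Run:
```python
from h import *
c=np.load("s3.npz");t=np.load("t3.npz")
o=np.array([.529,-.2602,.229-.041]);Rt=R.from_euler('z',.006)
P=[o+Rt.apply(v) for v in([.059,-.04,0],[.059,.04,0],[.059,-.04,.041],[.059,.04,.041],[.052,-.031,.071],[.052,.031,.071],[-.052,-.031,.071],[-.052,.031,.071])]
q=proj(c,P);print("pred scene crop",((q-[160,100])*4+2+[400,0]).round(0).tolist())
print("pred top crop",((proj(t,P)-[380,160])*4+2).round(0).tolist())
Q=[[.529+a*.068,-.2605+b*.049,.12] for a,b in((1,-1),(1,1),(-1,1),(-1,-1))]
print("rim scene",((proj(c,Q)-[160,100])*4+2+[400,0]).round(0).tolist(),"rim top",((proj(t,Q)-[380,160])*4+2).round(0).tolist())
```

```text
pred scene crop [[514.0, 302.0], [661.0, 291.0], [498.0, 239.0], [650.0, 229.0], [506.0, 183.0], [625.0, 175.0], [528.0, 90.0], [637.0, 84.0]]
pred top crop [[318.0, 129.0], [178.0, 129.0], [339.0, 118.0], [194.0, 118.0], [338.0, 123.0], [223.0, 123.0], [344.0, 321.0], [228.0, 322.0]]
rim scene [[518.0, 409.0], [692.0, 396.0], [700.0, 266.0], [544.0, 277.0]] rim top [[303.0, 130.0], [141.0, 129.0], [144.0, 360.0], [308.0, 360.0]]
```

Both views agree with the predictions to about 2 mm. Relative to the tray the box sits about 1.5 mm too far towards +y, so I correct that on the way down.

Request:
apply_moves(plan=[[[0,-0.001,0.01,0,0,0],[0,-0.002,0.022,0,0,0],[0,-0.002,0.034,0,0,0],[0,-0.002,0.046,0,0,0],[0,-0.002,0.058,0,0,0],[0,-0.002,0.068,0,0,0],[0,-0.002,0.076,0,0,0],[0,-0.002,0.083,0,0,0],[0,-0.002,0.088,0,0,0],[0,-0.002,0.09,0,0,0]]])

```text
time_s: 22.15
eef_pos: [0.5288, -0.2611, 0.1572]
tcp_rot: [-0.003, 1.0, -0.0, -0.0]
force: [0.2, 0.0, -4.1]
width: 0.708
gripper_force: 98.8
```

Request:
apply_moves(plan=[[[0,0,0.0015,0,0,0],[0,0,0.003,0,0,0],[0,0,0.0045,0,0,0],[0,0,0.006,0,0,0],[0,0,0.0075,0,0,0],[0,0,0.009,0,0,0],[0,0,0.0105,0,0,0],[0,0,0.012,0,0,0],[0,0,0.0135,0,0,0],[0,0,0.015,0,0,0]]])

```text
time_s: 23.15
eef_pos: [0.529, -0.2612, 0.1455]
tcp_rot: [-0.003, 1.0, -0.0, 0.0]
force: [-1.1, -0.2, -2.1]
width: 0.709
gripper_force: 99.0
```

Run:
```python
from h import *
from workcell import robot,cams
c=cams.read_camera("scene");F=[]
for _ in range(3):
    cams.read_camera("scene");s=robot.state();F.append(np.r_[s["force"],s["torque"]])
print(np.mean(F,0).round(2),s["eef_pos"])
b=cv2.resize(c["image"][100:220,160:260],None,fx=5,fy=5,interpolation=cv2.INTER_CUBIC)
cv2.imwrite("pics/p4.png",np.clip(b*1.5,0,255).astype(np.uint8)[...,::-1])
```

```text
[ 0.17  0.2  -2.76  0.11 -0.08  0.  ] [ 0.52898721 -0.26121687  0.1456207 ]
```

View pics/p4.png

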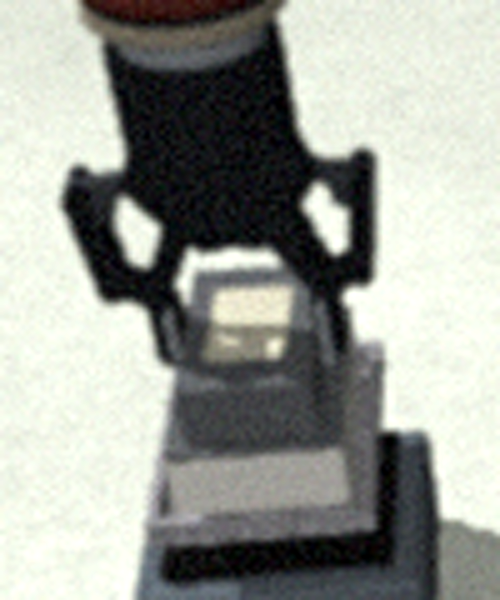

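The box is inside the rim: its base spans about 165–350 px between rim edges at 150 and 380. The tray already carries about half the weight, so I keep lowering and then release.

Request:
apply_moves(plan=[[[0,0,0.0012,0,0,0],[0,0,0.0024,0,0,0],[0,0,0.0036,0,0,0],[0,0,0.0048,0,0,0],[0,0,0.006,0,0,0],[0,0,0.0072,0,0,0],[0,0,0.0084,0,0,0],[0,0,0.0096,0,0,0],[0,0,0.0105,0,0,0],[0,0,0.0105,0,0,0]]])

```text
time_s: 24.35
eef_pos: [0.529, -0.2612, 0.1371]
tcp_rot: [-0.003, 1.0, -0.0, -0.0]
force: [1.3, -0.1, 0.5]
width: 0.704
gripper_force: 99.4
```

Run:
```python
from h import *
from workcell import robot,cams
F=[]
for _ in range(4):
    cams.read_camera("scene");s=robot.state();F.append(np.r_[s["force"],s["torque"]])
print(np.mean(F,0).round(2),s["eef_pos"])
```

```text
[ 0.62  0.18 -0.57  0.17 -0.1   0.02] [ 0.52900174 -0.26117958  0.1372197 ]
```

Request:
apply_moves(plan=[[[0,0,0,0,0,0],[0,0,0,0,0,0],[0,0,0,0,0,0],[0,0,0,0,0,0],[0,0,0,0,0,0],[0,0,0,0,0,0],[0,0,0,0,0,0],[0,0,0,0,0,0],[0,0,0,0,0,0],[0,0,0,0,0,0]]], gripper=85)

```text
time_s: 25.55
eef_pos: [0.5289, -0.2612, 0.1371]
tcp_rot: [-0.003, 1.0, -0.0, -0.0]
force: [-0.5, 0.1, 0.7]
width: 0.994
gripper_force: 0.0
```

Request:
apply_moves(plan=[[[0,0,-0.006,0,0,0],[0,0,-0.02,0,0,0],[0,0,-0.04,0,0,0],[0,0,-0.07,0,0,0],[0,0,-0.1,0,0,0],[0,0,-0.13,0,0,0],[0,0,-0.16,0,0,0],[0.02,0,-0.19,0,0,0],[0.04,0,-0.2,0,0,0],[0.06,0,-0.2,0,0,0]]])

```text
time_s: 26.55
eef_pos: [0.4808, -0.2627, 0.2998]
tcp_rot: [-0.003, 1.0, -0.001, 0.001]
force: [0.5, 0.0, 0.7]
width: 0.998
gripper_force: 0.0
```

Request:
apply_moves(plan=[[[0,0.05,0,0,0,0],[0,0.1,0,0,0,0],[0,0.15,0,0,0,0],[0,0.2,0,0,0,0],[0,0.25,0,0,0,0],[0,0.3,0,0,0,0],[0,0.32,0,0,0,0],[0,0.32,0,0,0,0],[0,0.32,0,0,0,0],[0,0.32,0,0,0,0]]])

```text
time_s: 27.55
eef_pos: [0.4794, -0.0071, 0.2977]
tcp_rot: [-0.002, 1.0, 0.0, 0.0]
force: [0.4, 0.3, -0.2]
width: 0.998
gripper_force: 0.0
```

Run:
```python
from h import *
from workcell import robot,cams
t=cams.read_camera("top");c=cams.read_camera("scene");print(labels(c),robot.state()["eef_pos"])
a=cv2.resize(t["image"][140:260,370:470],None,fx=4,fy=4,interpolation=cv2.INTER_CUBIC)
b=cv2.resize(c["image"][120:240,170:270],None,fx=4,fy=4,interpolation=cv2.INTER_CUBIC)
cv2.imwrite("pics/p5.png",np.clip(np.hstack([a,b])*1.5,0,255).astype(np.uint8)[...,::-1])
def lab(r,x0,x1,y0,y1,lo):
    im=r["image"][y0:y1,x0:x1].astype(int);n,l,st,k=cv2.connectedComponentsWithStats(((im[...,0]-im[...,2]>6)&(im.sum(2)>lo)).astype(np.uint8),connectivity=4)
    return [((k[i]+[x0,y0]).round(1),st[i,4]) for i in range(1,n) if 40<st[i,4]<600]
T=lab(t,418,455,200,240,300);S=lab(c,195,235,150,200,240);print(T,S)
for q in T:print("top",onplane(t,[q[0]],.164))
for q in S:print("sc",onplane(c,[q[0]],.164))
```

```text
[[432.8, 168.6], [386.6, 175.2]] [ 0.47935007 -0.00680011  0.29741053]
[(array([440.9, 218.5]), np.int32(401))] [(array([210. , 167.4]), np.int32(239))]
top [[ 0.52998095 -0.26254188  0.164     ]]
sc [[ 0.52707855 -0.26099711  0.164     ]]
```

View pics/p5.png

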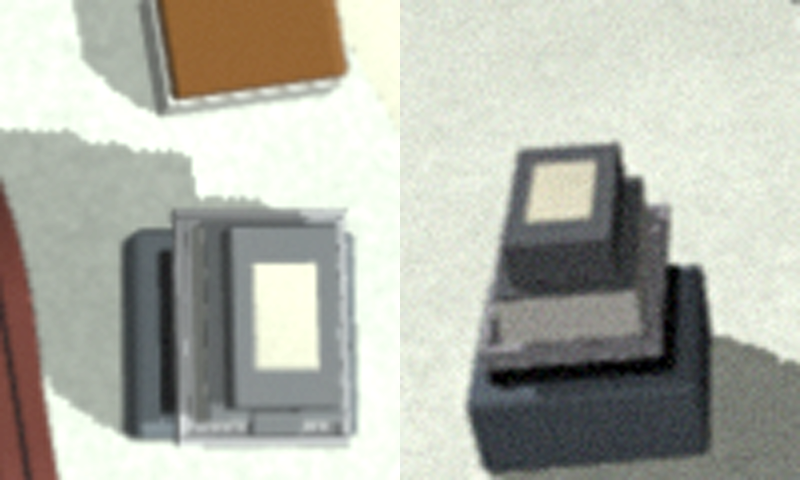

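The final views show box_3 level inside the rim: lid label at top crop (286,316), centre within about 2 mm of the tray's, and the tray sunk. The labels of box_1 and box_2 are within about 2 px of where they started.

```bash
python3 -c "
from workcell import robot
print(robot.finish_job())"
```

```text
the job is handed in; nothing more can be done
None
```

The full box was box_3. It now sits level in the scale tray, about 2 mm from centre by camera measurement, and the empty box_1 and box_2 are back in their rack places. I handed the job in at about 28 s and no verdict came back.

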